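# Hold a roller home in the V-block gauge

### The arm

A 6-joint arm with a two-finger parallel gripper is mounted at the origin on a cart in front of the work surface, level with it; the furniture and walls round the work are solid. World frame = base frame: x ahead of the robot, y to its left, z up, the work surface at z = 0. Lengths are in m, angles in rad, forces in N, time in s.
With the tool pointing down it reaches from about 0.3 to 0.85 m from the base axis. Payload 5.4 kg.
Tool frame: the origin (TCP) lies midway between the tips of the shut fingers; the grasp point (between the pads) lies robot.pinch_z behind it (robot.pinch_z is the distance from the TCP to the grasp point, in m); z points along the fingers, y is the line along which they close (so a half turn about z gives the same grasp; the last joint's range is limited). The gripper opens to 85 mm and grips with 20 to 120 N. Pads are 22 mm wide; open, the fingers measure 114 mm over their backs; the gripper's body (76 mm by 85 mm) begins 54 mm behind the grasp point. The pads swing forward as they close: fully open they stand 13 mm farther back than shut.
Start: joints at [-1.419, 0.158, 1.597, -0, 1.386, -0.21], TCP at [0.204, -0.538, 0.231] pointing down, gripper open.
Joint ranges: [-2.91, 2.91], [-0.94, 2.29], [0.18, 2.7], [-1.29, 4.43], [0.17, 2.64], [-3, 3]. Speed limits (rad/s): [2.57, 2.57, 3.14, 3.14, 3.14, 3.14].

### API

Orientations are given as a rotation vector (axis times angle).
In Python, from cell import robot, optics gives the robot as it stands.
- The arm moves only by the tool arm_command, never from a script. Its argument "increments" is a list of rows, each an object with "dp": the shift along the tool's x, y, z in units of 30 mm (1.0 is 30 mm), a list of three; "rot": the turn, a rotation vector about the tool's x, y, z in rad, a list of three; "claw": the opening, from 0 (shut) to 1 (fully open). A call has 1 to 8 rows; each row shifts and turns the commanded pose from where the row before left it, along the tool's axes as they then stand; what a row does not reach is not made up. A row lasts 1/10 s, in which the tool goes at most 50 mm and 8.59 degrees, less where a joint would pass 70% of its speed; a pose out of reach is approached as far as the arm can. A call is refused whole if a number of a shift passes 1 or a number of a turn 0.15, either way. A call with a gripper value outside its range is refused whole. The fingers move at their own pace and stop on an object; the grip force is fixed at half the most. Time passes only in rows, so rows that do not move let the fingers close. It gives the time, the measured TCP pose, the force, the opening and the grip force at its end, in the units of the state.
- robot.state(): the state, without advancing time (a new reading comes with each control period).
- optics.capture(name): name is "scene" or "top" or "wrist"; returns the picture (480x640x3 uint8, red, green, blue); there is no depth.
- optics.calibration(name): a dict with "fx", "fy", "cx", "cy" (pixels), "T" (4x4, takes a point from camera to world coordinates); the wrist camera has in their place "hand_eye" (4x4, takes a point from camera to tool coordinates, whose origin is the TCP and whose axes are the flange's). Camera axes: x right, y down, z forward; pixel columns grow to the right and rows downward; lengths in m; the calibration is good to about 2 mm. A picture is of the moment at which its call begins: read the wrist's pose just before it. calibration takes no time and is no camera call.
- robot.finish_job(): hands the job in; it is judged then, once.
The state is a dict: "clock": time; "joints": joint angles; "qvel": joint speeds; "joint_torque": joint torques, N m; "tool_pos": TCP position; "tcp_rot": TCP orientation; "wrist_force": force on the tool from outside, world axes, zero at the start; "wrist_torque": the same for the moment, N m; "opening": finger opening in m; "gripper_force": force on a finger pad.
Only numpy, scipy, OpenCV 4.12 (cv2) and the standard library are available. Lean on these libraries where they do the work, as an engineer would, in place of code of your own. Each camera call takes 0.05 s, during which the arm holds its last target. There are 200 camera calls.

### The job

Check the new roller in the bench gauge: take the one with the long shaft end out of the wooden rest, lay its shaft ends in the two V-blocks, long end towards the dial indicator, and slide it that way until the body's shoulder stands fully against the V-block. Finish still holding it there, pressed firmly but not hard down into both V-blocks, since the indicator's spring pushes back and the dial is read while it is held. Do not bump the indicator's case or post, and leave the other roller and the small things on the bench where they are.

Things in the scene. Friction and masses are not known exactly. Their poses are not given: they have to be found in the camera images.
- roller: The roller to check, 152 mm long, about 0.28 kg: black-sleeved body 40 mm in diameter, 46 mm long, with a steel shaft end 20 mm in diameter each side, 40 mm long at its +y, 66 mm (the long end) at its -y. Origin on the axis, mid-body; y is the axis. Starts level in one place of the rest, axis 45 mm above the bench; grip it across the body.
- roller_long_end (a point): Centre of the end face of the roller's long shaft end, 89 mm from the roller's origin along its -y.
- plain_roller: The other roller, to be left in the rest: body 34 mm in diameter and 46 mm long, both shaft ends 20 mm in diameter and 40 mm long. Origin on its axis, in the middle of the body; y along the axis.
- rest: Fixed plywood rest, 166 (x) x 100 (y) x 50 mm, origin under its centre. On a 10 mm bottom board stand two boards 14 mm thick at y = +-37 mm, 60 mm clear between them, each with two slots 23 mm wide and 15 mm deep at x = +-45 mm; the rollers lie in them, axes along y, 90 mm apart.
- gauge: Fixed bench gauge on a steel plate 104 (x) x 275 (y) x 12 mm. Origin on the bench under mid-body of a roller fully home, whose axis runs along y at x = 0, 45 mm above the bench. From +y to -y: open V-block, 66 mm gap for the roller's body and the fingers, dial V-block, plunger, clamp post (front at y = -100 mm), indicator (dial up, to y = -185 mm). All of it is below 67 mm.
- v_block_dial: Steel V-block next to the indicator, fixed; origin as gauge. It fills the gauge's y = -53 to -23 mm; the shoulder of the roller's body comes to stand on its face at y = -23 mm. 90-degree V open upwards, 30 mm wide at the mouth; top 46 mm above the bench, 48 mm wide in all.
- v_block_open: Steel V-block at the other end, the same V; origin is the gauge's origin; it fills y = +43 to +69 mm of the gauge. A push of 12 to 30 N down on the roller seats it well in both blocks; it slides along the Vs freely only while it is not pressed.
- indicator: The dial indicator's case and its clamp post, fixed on the gauge; origin is the gauge's origin. Not to be bumped (more than 5 N).
- plunger_tip (a point): Tip of the indicator's thin plunger, on the V axis, pointing to the gauge's +y. When free it stands at y = -83 mm, so it meets the long shaft end when the roller is 6 mm short of home.
- plunger (a joint): Travel of the indicator's plunger in m: 0 free, growing as it is pushed in towards -y; about 0.006 with the roller fully home, 0.010 at its stop. Its spring pushes back with 0.9 N at 0 and 1.5 N at 0.006.
- dial_caliper: Steel caliper lying on the bench, 72x173x7 mm; leave it.
- hex_key: Hex key lying on the bench, 31x93x6 mm; leave it.
Things that resemble listed ones, but are neither listed nor needed, are in the scene too. Leave any orange look-alike of the roller alone.

How it is judged:
On the way:
1. the roller is lifted clear of the rest, in the fingers (height (world z) of roller above 0.075 m and contact force between roller and the fingers above 2 N and contact force between roller and rest below 0.05 N), for 0.1 s.
At the end, for the whole second after the job is handed in: Roller within 1.5 mm and 0.03 rad of its home in both V-blocks, shoulder home, long end at the indicator, plunger in over 4.5 mm; over 4 N on each V-block, fingers holding (over 2 N), at rest; other roller, caliper and hex key within 15 mm of their start (x of roller in the frame of gauge between -0.0015 and 0.0015 m and z of roller in the frame of gauge between 0.0435 and 0.0465 m and y of roller in the frame of gauge between -0.0015 and 0.0015 m and angle between the y axis of roller and the y axis of gauge, either way round below 0.03 rad and y of roller_long_end in the frame of gauge below -0.08 m and value of joint plunger above 0.0045 m and contact force between roller and v_block_dial above 4 N and contact force between roller and v_block_open above 4 N and contact force between roller and the fingers above 2 N and contact force between roller and rest below 0.05 N and linear speed of roller below 0.02 m/s and distance of each of plain_roller, dial_caliper, hex_key from where it was at the start of the episode below 0.015 m); the arm keeps its last pose, push and grip.
It fails at once if the indicator's case or post is bumped with more than 5 N (contact force between indicator and anything else above 5 N).
It fails at once if the roller is rammed into or pressed on a V-block with more than 60 N (contact force between roller and v_block_dial above 60 N or contact force between roller and v_block_open above 60 N).
It fails at once if the other roller, caliper or hex key is moved by more than 15 mm (distance of any of plain_roller, dial_caliper, hex_key from where it was at the start of the episode above 0.015 m).
It also fails if it takes over 35 s, if anything falls off the work surface, if the arm or the gripper's body presses on something with over 40 N, if the wrist force passes 120 N, or if a joint passes its speed limit or range.

## Working session

There is one attempt and no reset: what is moved stays moved. The work goes in short steps, Python scripts to look and compute and a tool call to move; the robot and the scene stay as the last step left them, time stands still between calls to the robot, and variables do not carry over. Pictures are saved under pics/ and viewed, at most 10 in all, crops included, and the job is handed in when it is done.

Besides the shell and the picture viewer there is one more tool, called as name(argument=value, ...), one argument or row to a line, values as JSON. arm_command: Moves the arm, as the interface text tells. Its arguments: {"type":"object","properties":{"increments":{"type":"array","items":{"type":"object","properties":{"dp":{"type":"array","items":{"type":"number"}},"rot":{"type":"array","items":{"type":"number"}},"claw":{"type":"number"}}}}},"required":["increments"]}

```bash
mkdir -p pics; ls
python3 - <<'E'
from cell import robot, optics
import cv2, numpy as np
np.set_printoptions(precision=4,suppress=True)
for n in ("top","scene"):
    cv2.imwrite(f"pics/{n}0.png",optics.capture(n)[:,:,::-1]); print(n,optics.calibration(n))
print(optics.calibration("wrist"),robot.pinch_z); print(robot.state())
E
```

```text
pics
top {'fx': 579.1989232546731, 'fy': 579.1989232546731, 'cx': 316.8537045527578, 'cy': 233.47068984213234, 'T': array([[-0.0149, -0.9899,  0.1413,  0.3362],
       [-0.9998,  0.0165,  0.0098, -0.0027],
       [-0.012 , -0.1411, -0.9899,  1.2073],
       [ 0.    ,  0.    ,  0.    ,  1.    ]])}
scene {'fx': 596.6526153671715, 'fy': 596.6526153671715, 'cx': 320.1206611147472, 'cy': 248.49281645446274, 'T': array([[-0.6586, -0.4489,  0.6039, -0.1435],
       [-0.7524,  0.3832, -0.5358,  0.5757],
       [ 0.0092, -0.8072, -0.5901,  0.6592],
       [ 0.    ,  0.    ,  0.    ,  1.    ]])}
{'fx': 387.3398487355064, 'fy': 387.3398487355064, 'cx': 314.3482848072806, 'cy': 241.13952983276067, 'hand_eye': array([[ 0.0003, -0.9659, -0.2589,  0.0644],
       [ 1.    ,  0.0004, -0.0003, -0.0019],
       [ 0.0004, -0.2589,  0.9659, -0.1416],
       [ 0.    ,  0.    ,  0.    ,  1.    ]])} 0.0187
{'clock': 0.1, 'joints': array([-1.4191,  0.159 ,  1.5981, -0.    ,  1.3862, -0.2101]), 'qvel': array([ 0.0008, -0.0024, -0.0025,  0.0014, -0.0002,  0.0006]), 'joint_torque': array([  0.0007, -39.6991, -33.2335,  -0.0001,   0.0043,   0.    ]), 'tool_pos': array([ 0.2034, -0.5372,  0.2304]), 'tcp_rot': array([-3.0887, -0.5649, -0.    ]), 'wrist_force': array([-0.4735,  0.0808,  1.3148]), 'wrist_torque': array([ 0.0512, -0.0064,  0.0279]), 'gripper_force': 0.0, 'opening': 0.0854693389524581}
```

View pics/top0.png

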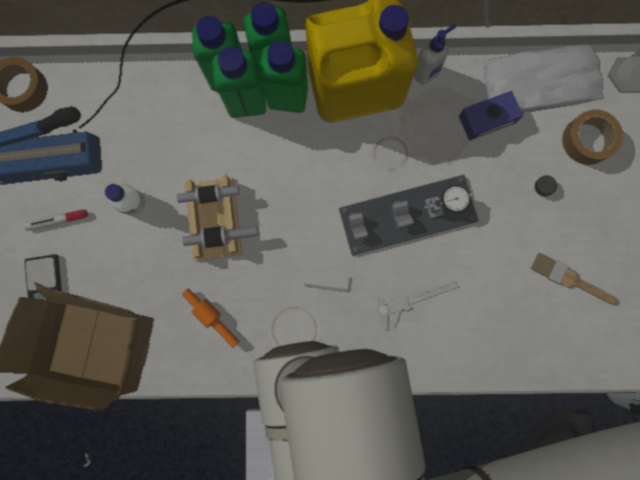

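View pics/scene0.png

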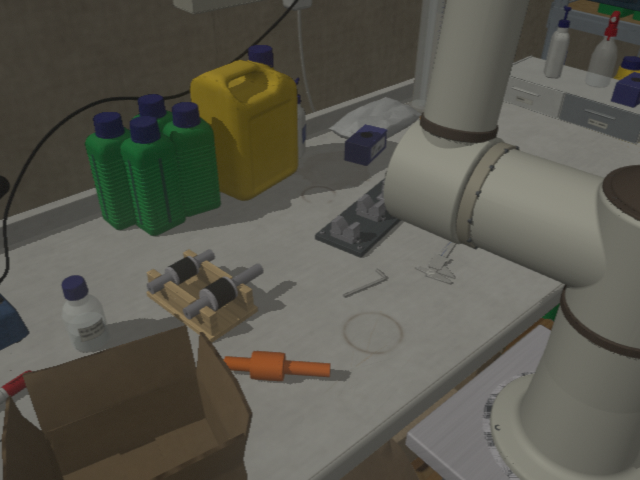

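The lower roller in the rest (body about (213,237)) has its long end to the right at (257,233). The gauge is at about (410,215) with its dial to the right. I'll zoom in on both.

Run:
```python
import cv2, numpy as np
im=cv2.imread("pics/top0.png")
a=cv2.resize(im[170:270,170:270],None,fx=4,fy=4,interpolation=cv2.INTER_CUBIC)
b=cv2.resize(im[165:265,330:490],None,fx=5,fy=5,interpolation=cv2.INTER_CUBIC)
cv2.imwrite("pics/a.png",cv2.convertScaleAbs(a,alpha=1.5)); cv2.imwrite("pics/b.png",cv2.convertScaleAbs(b,alpha=1.8))
```

```text
(no output)
```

View pics/a.png

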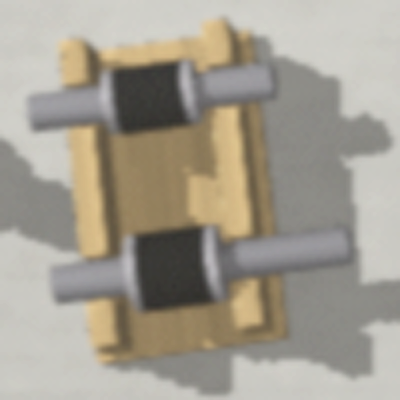

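View pics/b.png

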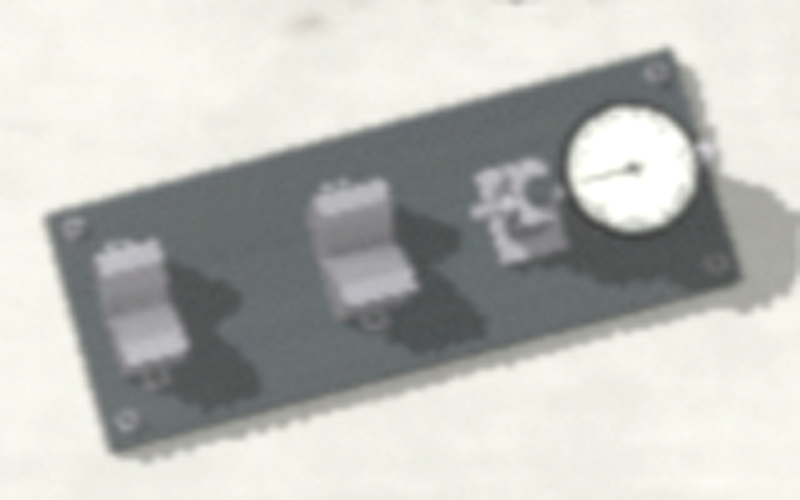

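```bash
cat > h.py <<'E'
import numpy as np, cv2
from scipy.spatial.transform import Rotation as R
from cell import robot, optics
np.set_printoptions(precision=4,suppress=True)
def unproj(c,T,uv,z):
    d=T[:3,:3]@np.array([(uv[0]-c['cx'])/c['fx'],(uv[1]-c['cy'])/c['fy'],1]); return T[:3,3]+d*(z-T[2,3])/d[2]
def tcpT(s):
    T=np.eye(4);T[:3,:3]=R.from_rotvec(s['tcp_rot']).as_matrix();T[:3,3]=s['tool_pos'];return T
def proj(c,T,P):
    q=np.linalg.inv(T)@np.append(P,1);return np.array([c['fx']*q[0]/q[2]+c['cx'],c['fy']*q[1]/q[2]+c['cy']])
def show(s=None):
    s=s or robot.state(); T=tcpT(s); print('t',s['clock'],'tcp',s['tool_pos'],'grasp',s['tool_pos']-T[:3,2]*robot.pinch_z,'F',s['wrist_force'],'M',s['wrist_torque'],'op',s['opening'],'g',s['gripper_force']);print(T[:3,:3]);return s,T
E
python3 - <<'E'
from h import *
c=optics.calibration('top');T=c['T']
L=unproj(c,T,(257.5,231.3),.045);S=unproj(c,T,(183.8,241.2),.045)
d=(S-L)/np.linalg.norm(S-L);print(L,S,np.linalg.norm(S-L),'org from L',L+.089*d,'from S',S-.063*d,'yaw',np.degrees(np.arctan2(-d[0],d[1])))
P=[unproj(c,T,np.array(p)/5+[330,165],.012) for p in [(50,215),(668,50),(740,278),(112,450)]]
print(np.array(P))
d2=P[0]-P[1]+P[3]-P[2];d2/=np.linalg.norm(d2);print('gauge yaw',np.degrees(np.arctan2(-d2[0],d2[1])), np.linalg.norm(P[0]-P[1]),np.linalg.norm(P[0]-P[3]))
D=unproj(c,T,np.array((632,168))/5+[330,165],.066);print('dial',D)
for p in [(97,255),(162,240),(120,365),(188,350),(315,190),(388,178),(342,308),(416,290)]:
  print(p,unproj(c,T,np.array(p)/5+[330,165],.046))
show()
E
```

```text
[0.5086 0.1293 0.045 ] [0.4908 0.279  0.045 ] 0.150776825000991 org from L [0.4981 0.2177 0.045 ] from S [0.4982 0.2165 0.045 ] yaw 6.781537326046112
[[ 0.56   -0.0402  0.012 ]
 [ 0.6262 -0.3021  0.012 ]
 [ 0.5284 -0.3271  0.012 ]
 [ 0.4606 -0.0638  0.012 ]]
gauge yaw 14.315716915293093 0.27017505980207884 0.10219302031188031
dial [ 0.565  -0.2718  0.066 ]
(97, 255) [ 0.5368 -0.0579  0.046 ]
(162, 240) [ 0.5425 -0.0844  0.046 ]
(120, 365) [ 0.4915 -0.0661  0.046 ]
(188, 350) [ 0.4972 -0.0938  0.046 ]
(315, 190) [ 0.5621 -0.1472  0.046 ]
(388, 178) [ 0.5666 -0.1771  0.046 ]
(342, 308) [ 0.5133 -0.1565  0.046 ]
(416, 290) [ 0.5202 -0.1867  0.046 ]
t 0.1 tcp [ 0.2034 -0.5372  0.2304] grasp [ 0.2034 -0.5373  0.2491] F [-0.4735  0.0808  1.3148] M [ 0.0512 -0.0064  0.0279] op 0.0854693389524581 g 0.0
[[ 0.9353  0.3539 -0.0003]
 [ 0.3539 -0.9353  0.0017]
 [ 0.0003 -0.0017 -1.    ]]
```

arm_command(
  increments=[
    {"dp":[0,0,0],"rot":[0,0,-0.146],"claw":1},
    {"dp":[0,0,0],"rot":[0,0,-0.146],"claw":1},
    {"dp":[0,0,0],"rot":[0,0,-0.146],"claw":1},
    {"dp":[0,0,0],"rot":[0,0,-0.146],"claw":1},
    {"dp":[0,0,0],"rot":[0,0,-0.146],"claw":1},
    {"dp":[0,0,0],"rot":[0,0,-0.146],"claw":1},
    {"dp":[0,0,0],"rot":[0,0,-0.146],"claw":1},
    {"dp":[0,0,0],"rot":[0,0,-0.146],"claw":1},
  ],
)

```text
clock: 0.9
tool_pos: [0.2034, -0.5374, 0.2307]
tcp_rot: [-2.259, -2.182, -0.001]
wrist_force: [0.8, 0.2, 0.2]
opening: 0.0854
gripper_force: 0.0
```

arm_command(
  increments=[
    {"dp":[0,0,0],"rot":[0,0,-0.146],"claw":1},
    {"dp":[0,0,0],"rot":[0,0,-0.146],"claw":1},
    {"dp":[0.5,0.6,0],"rot":[0,0,0],"claw":1},
    {"dp":[0.74,1,0],"rot":[0,0,0],"claw":1},
    {"dp":[0.74,1,0],"rot":[0,0,0],"claw":1},
    {"dp":[0.74,1,0],"rot":[0,0,0],"claw":1},
    {"dp":[0.74,1,0],"rot":[0,0,0],"claw":1},
    {"dp":[0.74,1,0],"rot":[0,0,0],"claw":1},
  ],
)

```text
clock: 1.7
tool_pos: [0.3355, -0.3725, 0.2309]
tcp_rot: [-1.926, -2.481, -0.001]
wrist_force: [-0.0, -0.3, 0.3]
opening: 0.0854
gripper_force: 0.0
```

arm_command(
  increments=[
    {"dp":[0.74,1,0],"rot":[0,0,0],"claw":1},
    {"dp":[0.74,1,0],"rot":[0,0,0],"claw":1},
    {"dp":[0.74,1,0],"rot":[0,0,0],"claw":1},
    {"dp":[0.74,1,0],"rot":[0,0,0],"claw":1},
    {"dp":[0.74,1,0],"rot":[0,0,0],"claw":1},
    {"dp":[0.74,1,0],"rot":[0,0,0],"claw":1},
    {"dp":[0.74,1,0],"rot":[0,0,0],"claw":1},
    {"dp":[0,0,0],"rot":[0,0,0],"claw":1},
  ],
)

```text
clock: 2.5
tool_pos: [0.5013, -0.1679, 0.2308]
tcp_rot: [-1.919, -2.486, -0.002]
wrist_force: [-1.1, 0.2, -0.1]
opening: 0.0857
gripper_force: 0.0
```

Run:
```python
from h import *
s,T=show(); im=optics.capture('wrist')[:,:,::-1]; cv2.imwrite('pics/w1.png',cv2.convertScaleAbs(im,alpha=1.4)); np.save('w1.npy',T)
```

```text
t 2.5 tcp [ 0.5013 -0.1679  0.2308] grasp [ 0.5013 -0.168   0.2495] F [-1.075   0.2271 -0.0897] M [0.0153 0.0173 0.0168] op 0.08566981500044796 g 0.0
[[-0.253   0.9675  0.    ]
 [ 0.9675  0.253   0.0017]
 [ 0.0016  0.0004 -1.    ]]
```

View pics/w1.png

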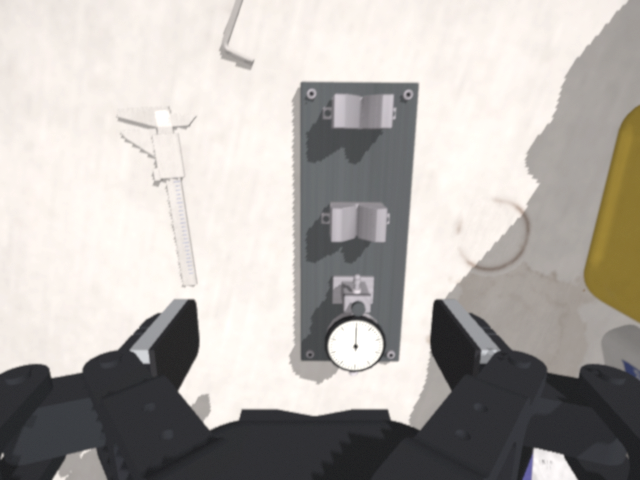

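The wrist view shows the whole gauge: open V-block at about (362,111), dial block at (358,222), and the dial at (355,344). I'll zoom in to get the V-lines.

Run:
```python
import cv2
im=cv2.imread("pics/w1.png")[80:260,300:420]
cv2.imwrite("pics/w1c.png",cv2.resize(cv2.rotate(im,cv2.ROTATE_90_CLOCKWISE),None,fx=4.4,fy=4.4,interpolation=cv2.INTER_CUBIC))
```

```text
(no output)
```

View pics/w1c.png

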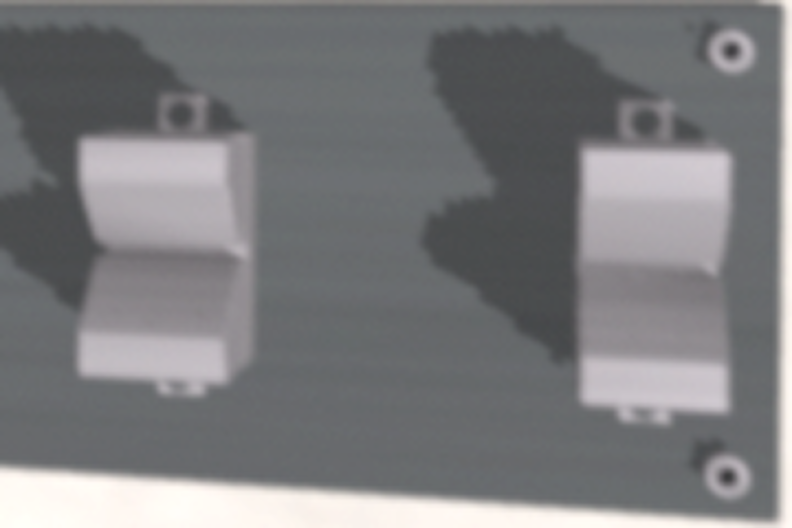

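Run:
```python
from h import *
c=optics.calibration('wrist');T=np.load('w1.npy')@c['hand_eye']
f=lambda u,v,z:unproj(c,T,(300+v/4.4,260-u/4.4),z)
pts=[(78,-53,137,375),(228,-23,137,383),(580,43,148,404),(730,69,152,412)]
C=[];G=[]
for u,gy,v1,v2 in pts:
    a,b=f(u,v1,.046),f(u,v2,.046);print(gy,a,b,np.linalg.norm(a-b));C.append((a+b)/2);G.append(gy/1000)
C=np.array(C);d=C[3]-C[0];d/=np.linalg.norm(d)
th=np.arctan2(-d[0],d[1]);d=np.array([-np.sin(th),np.cos(th)])
o=np.mean(C[:,:2]-np.outer(G,d),0);print('yaw',np.degrees(th),'org',o,C[:,:2]-np.outer(G,d))
P=[unproj(c,T,p,.012)[:2] for p in [(302,83),(418,83),(399,360),(301,360)]]
e=P[0]-P[3]+P[1]-P[2];print('plate yaw',np.degrees(np.arctan2(-e[0],e[1])),np.linalg.norm(P[0]-P[3]),np.linalg.norm(P[0]-P[1]))
# next: roller hover, tool frame delta
s=robot.state();Tt=tcpT(s);print('delta units',Tt[:3,:3].T@(np.array([.498,.217,.18])-s['tool_pos'])/.03)
```

```text
-53 [ 0.5197 -0.1848  0.046 ] [ 0.5655 -0.1728  0.046 ] 0.04724427723474981
-23 [ 0.5118 -0.1557  0.046 ] [ 0.5579 -0.1437  0.046 ] 0.04771230927587516
43 [ 0.4964 -0.092   0.046 ] [ 0.542  -0.0801  0.046 ] 0.047116297542967665
69 [ 0.4902 -0.0668  0.046 ] [ 0.5355 -0.0549  0.046 ] 0.04683329497062502
yaw 14.136614627408989 org [ 0.5296 -0.1276] [[ 0.5297 -0.1274]
 [ 0.5292 -0.1274]
 [ 0.5297 -0.1277]
 [ 0.5297 -0.1278]]
plate yaw 14.195809546694354 0.2712582313401689 0.10080843309683615
delta units [12.4898  3.1752  1.6987]
```

arm_command(
  increments=[
    {"dp":[0.6,0.15,0.1],"rot":[0,0,0],"claw":1},
    {"dp":[1,0.25,0.13],"rot":[0,0,0],"claw":1},
    {"dp":[1,0.25,0.13],"rot":[0,0,0],"claw":1},
    {"dp":[1,0.25,0.13],"rot":[0,0,0],"claw":1},
    {"dp":[1,0.25,0.13],"rot":[0,0,0],"claw":1},
    {"dp":[1,0.25,0.13],"rot":[0,0,0],"claw":1},
    {"dp":[1,0.25,0.13],"rot":[0,0,0],"claw":1},
    {"dp":[1,0.25,0.13],"rot":[0,0,0],"claw":1},
  ],
)

```text
clock: 3.35
tool_pos: [0.4979, 0.0636, 0.2006]
tcp_rot: [-1.928, -2.48, 0.001]
wrist_force: [0.7, -0.3, -0.4]
opening: 0.0856
gripper_force: 0.0
```

arm_command(
  increments=[
    {"dp":[1,0.25,0.13],"rot":[0,0,0],"claw":1},
    {"dp":[1,0.25,0.13],"rot":[0,0,0],"claw":1},
    {"dp":[1,0.25,0.13],"rot":[0,0,0],"claw":1},
    {"dp":[1,0.25,0.13],"rot":[0,0,0],"claw":1},
    {"dp":[0.89,0.25,0.13],"rot":[0,0,0.137],"claw":1},
    {"dp":[0,0,0],"rot":[0,0,0],"claw":1},
    {"dp":[0,0,0],"rot":[0,0,0],"claw":1},
  ],
)

```text
clock: 4.05
tool_pos: [0.4981, 0.2141, 0.1811]
tcp_rot: [2.089, 2.346, -0.002]
wrist_force: [0.5, -0.2, 0.9]
opening: 0.0852
gripper_force: 0.0
```

Run:
```python
from h import *
s,T=show(); im=optics.capture('wrist')[:,:,::-1]; cv2.imwrite('pics/w2.png',cv2.convertScaleAbs(im,alpha=1.4)); np.save('w2.npy',T)
```

```text
t 4.05 tcp [0.4981 0.2141 0.1811] grasp [0.4982 0.2142 0.1998] F [ 0.493  -0.2494  0.9176] M [-0.0483  0.0265 -0.0289] op 0.08522446421376369 g 0.0
[[-0.1156  0.9933 -0.0008]
 [ 0.9933  0.1156 -0.001 ]
 [-0.0009 -0.0009 -1.    ]]
```

View pics/w2.png

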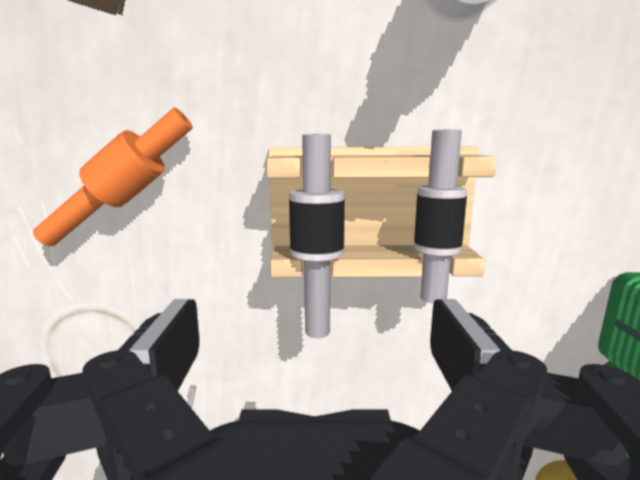

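Run:
```python
from h import *
c=optics.calibration('wrist');Tt=np.load('w2.npy');T=Tt@c['hand_eye']
S=unproj(c,T,(316.5,136),.046);L=unproj(c,T,(317.5,332),.046)
d=(S-L)/np.linalg.norm(S-L);print(np.linalg.norm(S-L),L+.089*d,S-.063*d,'yaw',np.degrees(np.arctan2(-d[0],d[1])))
A,B=unproj(c,T,(317,190),.06),unproj(c,T,(317,258),.06);print('body',(A+B)/2,np.linalg.norm(A-B))
print('cam',T[:3,3])
for y in (.15,-.15): pass
for o in ([.4978,.2165,.045],):
  print('delta',Tt[:3,:3].T@(np.array(o)+[0,0,-robot.pinch_z]-Tt[:3,3])/.03)
```

```text
0.14938061705566624 [0.4976 0.2216 0.046 ] [0.4979 0.219  0.046 ] yaw 7.0385798175772925
body [0.4975 0.2224 0.06  ] 0.04833338466680809
cam [0.4889 0.2807 0.3227]
delta [0.0836 0.0022 5.1614]
```

The roller's axis is vertical in the picture: short end (316,136), long end (317,332), body at rows 190–258. It sits almost directly below the gripper. Next I descend and grip.

arm_command(
  increments=[
    {"dp":[0.18,0,0.8],"rot":[0,0,0],"claw":1},
    {"dp":[0,0,0.9],"rot":[0,0,0],"claw":1},
    {"dp":[0,0,0.9],"rot":[0,0,0],"claw":1},
    {"dp":[0,0,0.9],"rot":[0,0,0],"claw":1},
    {"dp":[0,0,0.8],"rot":[0,0,0],"claw":1},
    {"dp":[0,0,0.5],"rot":[0,0,0],"claw":1},
    {"dp":[0,0,0.3],"rot":[0,0,0],"claw":1},
    {"dp":[0,0,0],"rot":[0,0,0],"claw":1},
  ],
)

```text
clock: 4.9
tool_pos: [0.4972, 0.2198, 0.0278]
tcp_rot: [-2.091, -2.343, 0.002]
wrist_force: [-0.7, -0.6, 0.8]
opening: 0.0858
gripper_force: 0.0
```

arm_command(
  increments=[
    {"dp":[0,0,0],"rot":[0,0,0],"claw":0.4},
    {"dp":[0,0,0],"rot":[0,0,0],"claw":0.3},
    {"dp":[0,0,0],"rot":[0,0,0],"claw":0.2},
    {"dp":[0,0,0],"rot":[0,0,0],"claw":0.2},
    {"dp":[0,0,0],"rot":[0,0,0],"claw":0.2},
  ],
)

```text
clock: 5.4
tool_pos: [0.4983, 0.2207, 0.0298]
tcp_rot: [2.09, 2.344, 0.002]
wrist_force: [-1.7, -1.6, 5.2]
opening: 0.0384
gripper_force: 59.6
```

```bash
python3 -c "
from h import *
show()"
```

```text
t 5.4 tcp [0.4983 0.2207 0.0298] grasp [0.4983 0.2207 0.0485] F [-1.6519 -1.5605  5.216 ] M [-0.0914  0.2827 -0.0396] op 0.038417879496207424 g 59.587270617485046
[[-0.1141  0.9935  0.0014]
 [ 0.9935  0.1141  0.0001]
 [-0.      0.0014 -1.    ]]
```

arm_command(
  increments=[
    {"dp":[0,0,-0.3],"rot":[0,0,0],"claw":0.2},
    {"dp":[0,0,-0.6],"rot":[0,0,0],"claw":0.2},
    {"dp":[0,0,-0.8],"rot":[0,0,0],"claw":0.2},
    {"dp":[0,0,-0.8],"rot":[0,0,-0.06],"claw":0.2},
    {"dp":[0,0,-0.5],"rot":[0,0,-0.074],"claw":0.2},
    {"dp":[0,0,0],"rot":[0,0,0],"claw":0.2},
    {"dp":[0,0,0],"rot":[0,0,0],"claw":0.2},
  ],
)

```text
clock: 6.1
tool_pos: [0.4973, 0.2205, 0.1184]
tcp_rot: [-1.932, -2.478, 0.0]
wrist_force: [0.2, 0.8, -2.7]
opening: 0.038
gripper_force: 61.3
```

Run:
```python
from h import *
s,T=show(); im=optics.capture('wrist')[:,:,::-1]; cv2.imwrite('pics/w3.png',cv2.convertScaleAbs(im,alpha=1.4)); np.save('w3.npy',T)
print('delta',T[:3,:3].T@(np.array([.5269,-.1169,s['tool_pos'][2]])-s['tool_pos'])/.03)
```

```text
t 6.1 tcp [0.4973 0.2205 0.1184] grasp [0.4973 0.2205 0.1371] F [ 0.2149  0.7831 -2.7439] M [-0.0044  0.0162  0.0231] op 0.037995368098039266 g 61.30941152572632
[[-0.2439  0.9698 -0.0001]
 [ 0.9698  0.2439 -0.    ]
 [ 0.     -0.0001 -1.    ]]
delta [-11.1473  -1.7879  -0.    ]
```

View pics/w3.png

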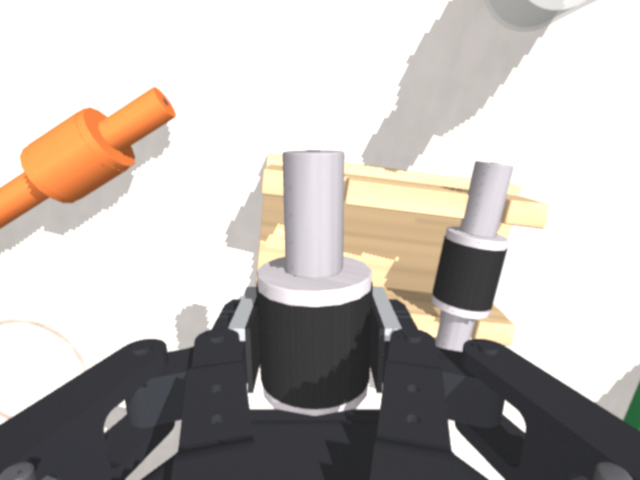

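The roller is held level between the pads: short end edge at row 152, rear rim at about row 408. I'll estimate its offset in the hand from those, then move over the gauge.

Run:
```python
from h import *
from scipy.optimize import least_squares
c=optics.calibration('wrist');E=c['hand_eye']
def rows(p,verb=0):
    ox,oz=p
    return np.array([proj(c,E,[ox+.063,0,oz-.010])[1],proj(c,E,[ox-.023,0,oz-.020])[1]])
print(rows([0,-.0187]))
r=least_squares(lambda p:rows(p)-[152,408],[0,-.0187]);print(r.x,rows(r.x))
for y in (-.01,.01): print(proj(c,E,[r.x[0]+.06,y,r.x[1]]))
```

```text
[152.8157 432.0288]
[-0.0002 -0.0072] [152. 408.]
[288.809  159.9514]
[347.582  159.9668]
```

arm_command(
  increments=[
    {"dp":[-0.6,-0.1,0],"rot":[0,0,0],"claw":0.2},
    {"dp":[-1,-0.16,0],"rot":[0,0,0],"claw":0.2},
    {"dp":[-1,-0.16,0],"rot":[0,0,0],"claw":0.2},
    {"dp":[-1,-0.16,0],"rot":[0,0,0],"claw":0.2},
    {"dp":[-1,-0.16,0],"rot":[0,0,0],"claw":0.2},
    {"dp":[-1,-0.16,0],"rot":[0,0,0],"claw":0.2},
    {"dp":[-1,-0.16,0],"rot":[0,0,0],"claw":0.2},
  ],
)

```text
clock: 6.85
tool_pos: [0.5142, 0.0198, 0.1169]
tcp_rot: [-1.929, -2.476, 0.002]
wrist_force: [0.3, 0.7, -2.1]
opening: 0.0385
gripper_force: 61.3
```

arm_command(
  increments=[
    {"dp":[-1,-0.16,0],"rot":[0,0,0],"claw":0.2},
    {"dp":[-1,-0.16,0],"rot":[0,0,0],"claw":0.2},
    {"dp":[-1,-0.16,0],"rot":[0,0,0],"claw":0.2},
    {"dp":[-1,-0.16,0],"rot":[0,0,0],"claw":0.2},
    {"dp":[-0.55,-0.09,0],"rot":[0,0,0],"claw":0.2},
    {"dp":[0,0,0],"rot":[0,0,0],"claw":0.2},
    {"dp":[0,0,0],"rot":[0,0,0],"claw":0.2},
  ],
)

```text
clock: 7.55
tool_pos: [0.5271, -0.1161, 0.1176]
tcp_rot: [-1.929, -2.477, -0.0]
wrist_force: [-0.5, -0.6, -1.5]
opening: 0.0383
gripper_force: 61.3
```

Run:
```python
from h import *
s,T=show(); im=optics.capture('wrist')[:,:,::-1]; cv2.imwrite('pics/w4.png',cv2.convertScaleAbs(im,alpha=1.4)); np.save('w4.npy',T)
print('delta',T[:3,:3].T@(np.array([.5269,-.1169,s['tool_pos'][2]])-s['tool_pos'])/.03)
```

```text
t 7.55 tcp [ 0.5271 -0.1161  0.1176] grasp [ 0.5271 -0.1162  0.1363] F [-0.5196 -0.6267 -1.5107] M [ 0.016  -0.0115  0.0119] op 0.0382794938313632 g 61.302140951156616
[[-0.2447  0.9696 -0.0016]
 [ 0.9696  0.2447  0.0015]
 [ 0.0018 -0.0012 -1.    ]]
delta [-0.0234 -0.0115 -0.    ]
```

View pics/w4.png

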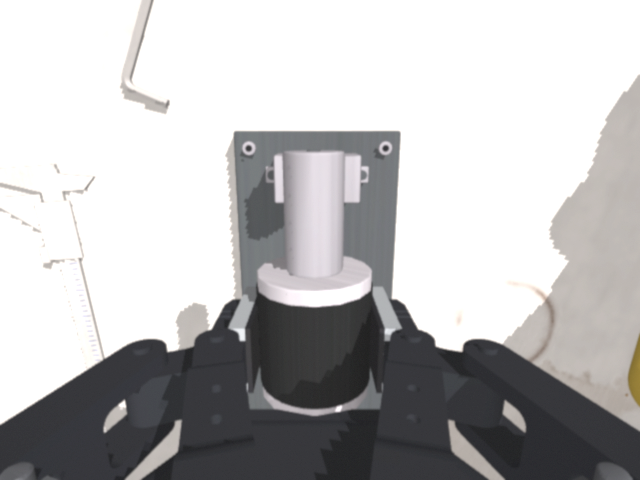

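The roller is centred over the gauge. Shaft columns 285–343 give a centre of 314, and the open block's clamps are centred at about 318. I'll shift about 1.5 mm in tool y and lower.

arm_command(
  increments=[
    {"dp":[0,0.05,0.4],"rot":[0,0,0],"claw":0.2},
    {"dp":[0,0,0.7],"rot":[0,0,0],"claw":0.2},
    {"dp":[0,0,0.7],"rot":[0,0,0],"claw":0.2},
    {"dp":[0,0,0.5],"rot":[0,0,0],"claw":0.2},
    {"dp":[0,0,0.3],"rot":[0,0,0],"claw":0.2},
    {"dp":[0,0,0.15],"rot":[0,0,0],"claw":0.2},
    {"dp":[0,0,0],"rot":[0,0,0],"claw":0.2},
  ],
)

```text
clock: 8.3
tool_pos: [0.5291, -0.1164, 0.0357]
tcp_rot: [-1.929, -2.479, 0.0]
wrist_force: [-0.4, -0.4, -1.9]
opening: 0.0379
gripper_force: 61.3
```

arm_command(
  increments=[
    {"dp":[0,0,0.07],"rot":[0,0,0],"claw":0.2},
    {"dp":[0,0,0],"rot":[0,0,0],"claw":0.2},
  ],
)

```text
clock: 8.5
tool_pos: [0.5297, -0.1169, 0.0345]
tcp_rot: [1.929, 2.478, 0.0]
wrist_force: [0.3, -0.5, -2.4]
opening: 0.0384
gripper_force: 61.3
```

arm_command(
  increments=[
    {"dp":[0,0,0.07],"rot":[0,0,0],"claw":0.2},
    {"dp":[0,0,0],"rot":[0,0,0],"claw":0.2},
  ],
)

```text
clock: 8.7
tool_pos: [0.5291, -0.1166, 0.0319]
tcp_rot: [1.93, 2.479, 0.0]
wrist_force: [0.0, 0.5, -2.6]
opening: 0.0386
gripper_force: 61.3
```

```bash
python3 -c "
from h import *
show()"
```

```text
t 8.7 tcp [ 0.5291 -0.1166  0.0319] grasp [ 0.5291 -0.1166  0.0506] F [ 0.0408  0.5412 -2.5857] M [0.0321 0.0449 0.0143] op 0.03855929484718249 g 61.3037109375
[[-0.2454  0.9694  0.0001]
 [ 0.9694  0.2454 -0.    ]
 [-0.0001  0.0001 -1.    ]]
```

arm_command(
  increments=[
    {"dp":[0,0,0.05],"rot":[0,0,0],"claw":0.2},
    {"dp":[0,0,0],"rot":[0,0,0],"claw":0.2},
  ],
)

```text
clock: 8.9
tool_pos: [0.5293, -0.1167, 0.0306]
tcp_rot: [1.929, 2.479, -0.0]
wrist_force: [-1.1, 0.5, -0.0]
opening: 0.0384
gripper_force: 61.7
```

arm_command(
  increments=[
    {"dp":[0,0,0.05],"rot":[0,0,0],"claw":0.2},
    {"dp":[0,0,0],"rot":[0,0,0],"claw":0.2},
  ],
)

```text
clock: 9.1
tool_pos: [0.5294, -0.1167, 0.0305]
tcp_rot: [-1.929, -2.479, 0.001]
wrist_force: [-7.0, 1.8, 13.6]
opening: 0.0381
gripper_force: 63.0
```

arm_command(
  increments=[
    {"dp":[0,0,0.05],"rot":[0,0,0],"claw":0.2},
    {"dp":[0,0,0],"rot":[0,0,0],"claw":0.2},
  ],
)

```text
clock: 9.3
tool_pos: [0.5294, -0.1168, 0.0304]
tcp_rot: [-1.929, -2.479, 0.001]
wrist_force: [-11.8, 3.6, 24.9]
opening: 0.0382
gripper_force: 64.2
```

arm_command(
  increments=[
    {"dp":[0,0,-0.1],"rot":[0,0,0],"claw":0.2},
    {"dp":[0,-0.035,0],"rot":[0,0,0],"claw":0.2},
    {"dp":[0,0,0],"rot":[0,0,0],"claw":0.2},
  ],
)

```text
clock: 9.6
tool_pos: [0.5284, -0.117, 0.0303]
tcp_rot: [1.929, 2.478, 0.001]
wrist_force: [-0.4, -1.1, 0.9]
opening: 0.0383
gripper_force: 61.5
```

arm_command(
  increments=[
    {"dp":[0,0,0.06],"rot":[0,0,0],"claw":0.2},
    {"dp":[0,0,0],"rot":[0,0,0],"claw":0.2},
    {"dp":[0,0,0],"rot":[0,0,0],"claw":0.2},
  ],
)

```text
clock: 9.9
tool_pos: [0.5287, -0.1169, 0.0299]
tcp_rot: [1.931, 2.478, 0.001]
wrist_force: [-5.5, 2.2, 12.4]
opening: 0.0381
gripper_force: 62.9
```

```bash
python3 -c "
from h import *
s,T=show();print(T[:3,:3].T@s['wrist_force'],T[:3,:3].T@s['wrist_torque'])"
```

```text
t 9.9 tcp [ 0.5287 -0.1169  0.0299] grasp [ 0.5287 -0.1169  0.0486] F [-5.4756  2.1889 12.4108] M [ 0.3443  0.6813 -0.4706] op 0.03812186732095328 g 62.878228425979614
[[-0.2444  0.9697  0.0005]
 [ 0.9697  0.2444  0.0004]
 [ 0.0002  0.0006 -1.    ]]
[  3.4636  -4.767  -12.4129] [0.5764 0.5001 0.4711]
```

arm_command(
  increments=[
    {"dp":[0,0,-0.06],"rot":[0,0,0],"claw":0.2},
    {"dp":[0,-0.025,0],"rot":[0,0,0.012],"claw":0.2},
    {"dp":[0,0,0],"rot":[0,0,0],"claw":0.2},
  ],
)

```text
clock: 10.2
tool_pos: [0.5282, -0.117, 0.0304]
tcp_rot: [1.944, 2.466, 0.002]
wrist_force: [3.8, 1.1, -0.7]
opening: 0.0384
gripper_force: 61.5
```

```bash
python3 -c "
from h import *
s,T=show();print(T[:3,:3].T@s['wrist_force'],T[:3,:3].T@s['wrist_torque'])"
```

```text
t 10.2 tcp [ 0.5282 -0.117   0.0304] grasp [ 0.5282 -0.117   0.0491] F [ 3.7675  1.0665 -0.7326] M [ 0.2378 -0.5736  0.0573] op 0.0383707690407301 g 61.46497964859009
[[-0.2336  0.9723  0.002 ]
 [ 0.9723  0.2336 -0.0002]
 [-0.0007  0.0019 -1.    ]]
[0.1576 3.911  0.7399] [-0.6133  0.0974 -0.0567]
```

arm_command(
  increments=[
    {"dp":[0,0,0.06],"rot":[0,0,0],"claw":0.2},
    {"dp":[0,0,0],"rot":[0,0,0],"claw":0.2},
    {"dp":[0,0,0],"rot":[0,0,0],"claw":0.2},
  ],
)

```text
clock: 10.5
tool_pos: [0.5286, -0.1171, 0.0299]
tcp_rot: [1.943, 2.467, 0.002]
wrist_force: [0.3, 3.6, 8.7]
opening: 0.0384
gripper_force: 62.8
```

```bash
python3 -c "
from h import *
s,T=show();print(T[:3,:3].T@s['wrist_force'],T[:3,:3].T@s['wrist_torque'])"
```

```text
t 10.5 tcp [ 0.5286 -0.1171  0.0299] grasp [ 0.5286 -0.1171  0.0486] F [0.2584 3.5798 8.711 ] M [ 0.5522 -0.0589  0.1773] op 0.03835253523638537 g 62.772510051727295
[[-0.2343  0.9722  0.0021]
 [ 0.9722  0.2343 -0.0003]
 [-0.0008  0.002  -1.    ]]
[ 3.4124  1.1072 -8.7117] [-0.1868  0.5233 -0.1761]
```

arm_command(
  increments=[
    {"dp":[0,0,-0.035],"rot":[0,0,-0.003],"claw":0.2},
    {"dp":[-0.07,0,0],"rot":[0,0,0],"claw":0.2},
    {"dp":[-0.07,0,0],"rot":[0,0,0],"claw":0.2},
    {"dp":[0,0,0],"rot":[0,0,0],"claw":0.2},
  ],
)

```text
clock: 10.9
tool_pos: [0.5294, -0.1204, 0.03]
tcp_rot: [1.941, 2.469, 0.004]
wrist_force: [4.9, 5.4, 3.2]
opening: 0.0383
gripper_force: 61.9
```

```bash
cat > f.py <<'E'
from h import *
s,T=show();print('toolF',T[:3,:3].T@s['wrist_force'],T[:3,:3].T@s['wrist_torque'])
th=np.radians(14.2);d=s['tool_pos'][:2]-[.5296,-.1276];print('gauge xy',d@[np.cos(th),np.sin(th)],d@[-np.sin(th),np.cos(th)])
E
python3 f.py
```

```text
t 10.9 tcp [ 0.5294 -0.1204  0.03  ] grasp [ 0.5293 -0.1204  0.0487] F [4.8544 5.3775 3.1738] M [ 0.8197 -0.6859  0.0549] op 0.038284084867870646 g 61.9129353761673
[[-0.2363  0.9717  0.002 ]
 [ 0.9717  0.2363  0.0013]
 [ 0.0008  0.0023 -1.    ]]
toolF [ 4.0805  5.9949 -3.157 ] [-0.8602  0.6345 -0.0542]
gauge xy 0.0015451834204566266 0.0070181981267250036
```

arm_command(
  increments=[
    {"dp":[0,0.02,-0.015],"rot":[0,0,0],"claw":0.2},
    {"dp":[-0.06,0,0],"rot":[0,0,0],"claw":0.2},
    {"dp":[0,0,0],"rot":[0,0,0],"claw":0.2},
  ],
)

```text
clock: 11.2
tool_pos: [0.5298, -0.1219, 0.03]
tcp_rot: [-1.941, -2.47, -0.003]
wrist_force: [3.9, 4.5, 2.5]
opening: 0.0384
gripper_force: 61.7
```

```bash
python3 f.py
```

```text
t 11.2 tcp [ 0.5298 -0.1219  0.03  ] grasp [ 0.5297 -0.1219  0.0487] F [3.8918 4.5139 2.5265] M [ 0.7857 -0.552   0.1042] op 0.03841464520004407 g 61.7491614818573
[[-0.2365  0.9716  0.0006]
 [ 0.9716  0.2365  0.0017]
 [ 0.0015  0.001  -1.    ]]
toolF [ 3.4693  4.8513 -2.5167] [-0.722   0.633  -0.1047]
gauge xy 0.0015602263197293474 0.005524371720599467
```

arm_command(
  increments=[
    {"dp":[-0.05,0,0],"rot":[0,0,0],"claw":0.2},
    {"dp":[0,0,0],"rot":[0,0,0],"claw":0.2},
  ],
)

```text
clock: 11.4
tool_pos: [0.5301, -0.1231, 0.03]
tcp_rot: [-1.941, -2.47, -0.003]
wrist_force: [3.4, 6.6, 2.5]
opening: 0.0384
gripper_force: 61.8
```

```bash
python3 f.py
```

```text
t 11.4 tcp [ 0.5301 -0.1231  0.03  ] grasp [ 0.5301 -0.1232  0.0487] F [3.352  6.6206 2.4915] M [ 0.9111 -0.625   0.0576] op 0.03840497050608524 g 61.753934025764465
[[-0.2365  0.9716  0.0005]
 [ 0.9716  0.2365  0.002 ]
 [ 0.0018  0.001  -1.    ]]
toolF [ 5.6446  4.825  -2.4766] [-0.8227  0.7375 -0.0583]
gauge xy 0.0015631971423632908 0.004210040733893186
```

arm_command(
  increments=[
    {"dp":[0,0.02,-0.02],"rot":[0,0,0],"claw":0.2},
    {"dp":[-0.05,0,0],"rot":[0,0,0],"claw":0.2},
    {"dp":[0,0,0],"rot":[0,0,0],"claw":0.2},
  ],
)

```text
clock: 11.7
tool_pos: [0.5304, -0.1248, 0.0302]
tcp_rot: [-1.94, -2.469, -0.001]
wrist_force: [1.9, 5.5, -0.5]
opening: 0.0379
gripper_force: 61.6
```

```bash
python3 f.py
```

```text
t 11.7 tcp [ 0.5304 -0.1248  0.0302] grasp [ 0.5304 -0.1248  0.0489] F [ 1.8574  5.5167 -0.496 ] M [ 0.6813 -0.461   0.134 ] op 0.03785247391690035 g 61.580674052238464
[[-0.2368  0.9716 -0.0008]
 [ 0.9716  0.2368  0.0015]
 [ 0.0016 -0.0004 -1.    ]]
toolF [4.9191 3.1113 0.5025] [-0.609   0.5527 -0.1352]
gauge xy 0.0014638916724586356 0.0025424757570013086
```

arm_command(
  increments=[
    {"dp":[-0.04,0,0],"rot":[0,0,0],"claw":0.2},
    {"dp":[0,0,0],"rot":[0,0,0],"claw":0.2},
  ],
)

```text
clock: 11.9
tool_pos: [0.5307, -0.1259, 0.0301]
tcp_rot: [-1.94, -2.469, -0.001]
wrist_force: [2.2, 5.3, 0.6]
opening: 0.0386
gripper_force: 61.6
```

```bash
python3 f.py
```

```text
t 11.9 tcp [ 0.5307 -0.1259  0.0301] grasp [ 0.5307 -0.1259  0.0488] F [2.2299 5.3311 0.6261] M [ 0.7032 -0.4308  0.1189] op 0.03859727473719814 g 61.581074595451355
[[-0.2367  0.9716 -0.0008]
 [ 0.9716  0.2367  0.0016]
 [ 0.0018 -0.0004 -1.    ]]
toolF [ 4.6528  3.4283 -0.6194] [-0.5848  0.5812 -0.1202]
gauge xy 0.0014478626277279454 0.0014139097962316141
```

arm_command(
  increments=[
    {"dp":[-0.04,0,0],"rot":[0,0,0],"claw":0.2},
    {"dp":[0,0,0],"rot":[0,0,0],"claw":0.2},
  ],
)

```text
clock: 12.1
tool_pos: [0.5309, -0.1267, 0.0301]
tcp_rot: [-1.939, -2.469, -0.002]
wrist_force: [2.9, 5.0, 1.1]
opening: 0.038
gripper_force: 61.6
```

arm_command(
  increments=[
    {"dp":[-0.04,0,0],"rot":[0,0,0],"claw":0.2},
    {"dp":[0,0,0],"rot":[0,0,0],"claw":0.2},
  ],
)

```text
clock: 12.3
tool_pos: [0.5309, -0.1267, 0.0301]
tcp_rot: [-1.938, -2.467, -0.004]
wrist_force: [2.1, 11.0, 4.3]
opening: 0.0386
gripper_force: 61.8
```

```bash
python3 f.py
```

```text
t 12.3 tcp [ 0.5309 -0.1267  0.0301] grasp [ 0.5309 -0.1268  0.0488] F [ 2.1133 11.0075  4.2876] M [ 1.6114 -0.3308  0.116 ] op 0.03856970859988741 g 61.84677243232727
[[-0.2366  0.9716 -0.0019]
 [ 0.9716  0.2366  0.0044]
 [ 0.0047 -0.0008 -1.    ]]
toolF [10.2152  4.6538 -4.2435] [-0.702   1.4873 -0.1205]
gauge xy 0.0014290196911312314 0.0005517311041609445
```

The roller has stopped against the shoulder: force rose to 10 N with no further motion, at about y = 0.5 mm by the gauge estimate. Now I press down in small steps.

arm_command(
  increments=[
    {"dp":[0,0.015,0.03],"rot":[0,0,0],"claw":0.2},
    {"dp":[0,0,0.03],"rot":[0,0,0],"claw":0.2},
    {"dp":[0,0,0],"rot":[0,0,0],"claw":0.2},
    {"dp":[0,0,0],"rot":[0,0,0],"claw":0.2},
  ],
)

```text
clock: 12.7
tool_pos: [0.531, -0.1267, 0.0298]
tcp_rot: [-1.937, -2.466, -0.002]
wrist_force: [-4.6, 12.4, 17.4]
opening: 0.038
gripper_force: 63.4
```

```bash
python3 f.py
```

```text
t 12.7 tcp [ 0.531  -0.1267  0.0298] grasp [ 0.5311 -0.1268  0.0485] F [-4.6332 12.4341 17.4098] M [1.8058 0.9181 0.0808] op 0.03799644051611619 g 63.4073281288147
[[-0.2369  0.9715 -0.0035]
 [ 0.9715  0.2369  0.0042]
 [ 0.0049 -0.0024 -1.    ]]
toolF [ 13.2634  -1.597  -17.3409] [ 0.4645  1.9717 -0.0833]
gauge xy 0.0015670783683138002 0.0005401625737848216
```

arm_command(
  increments=[
    {"dp":[0,0,0.02],"rot":[0,0,0],"claw":0.2},
    {"dp":[0,0,0],"rot":[0,0,0],"claw":0.2},
    {"dp":[0,0,0],"rot":[0,0,0],"claw":0.2},
    {"dp":[0,0,0],"rot":[0,0,0],"claw":0.2},
  ],
)

```text
clock: 13.1
tool_pos: [0.531, -0.1267, 0.0298]
tcp_rot: [-1.937, -2.466, -0.002]
wrist_force: [-7.2, 12.3, 21.9]
opening: 0.0381
gripper_force: 63.9
```

```bash
python3 f.py
python3 - <<'E'
from h import *
im=optics.capture('wrist')[:,:,::-1]
w=cv2.resize(im[60:460,130:500],None,fx=1.5,fy=1.5)
cv2.imwrite('pics/w5.png',w)
E
```

```text
t 13.1 tcp [ 0.531  -0.1267  0.0298] grasp [ 0.5311 -0.1268  0.0485] F [-7.1668 12.3348 21.8533] M [1.931  1.1707 0.0123] op 0.03808539991007435 g 63.89214634895325
[[-0.2371  0.9715 -0.0037]
 [ 0.9715  0.2371  0.0042]
 [ 0.005  -0.0026 -1.    ]]
toolF [ 13.7909  -4.0947 -21.7743] [ 0.6796  2.1535 -0.0145]
gauge xy 0.001609254438599223 0.0005475527130976241
```

View pics/w5.png

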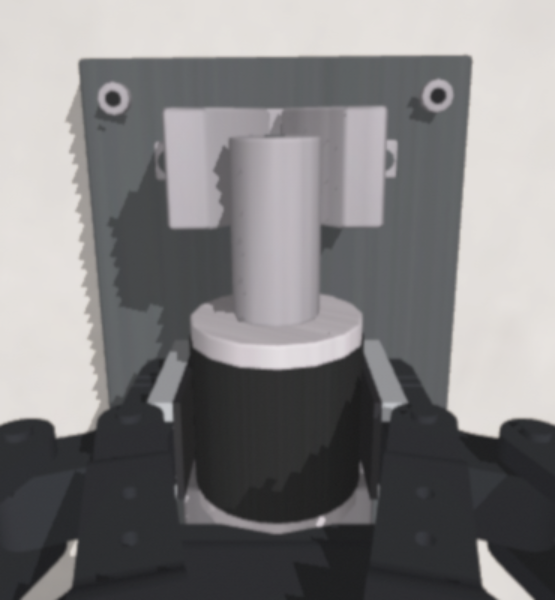

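The short end (row 136) sits about 6 mm inside the open block's outer edge (row 108, with 119 px for 26 mm). That is the home position. The roller is centred in the V with about 22 N down, 14 N on the shoulder and no twist, so I'm handing in.

```bash
python3 -c "
from cell import robot
print(robot.finish_job())"
```

```text
the job is handed in; nothing more can be done
None
```

The long-ended roller is held home in both V-blocks, shoulder against the dial block and pressed down at about 22 N, and the job was handed in at about 13 s; no pass or fail verdict was returned.

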